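# Set the telescoping throwing gauge to its mark

### The job

Set the pot gauge: first push the open kit drawer fully home until it seats at its detent, because it stands in the way of the gauge arm. Then press the lock button on the arm's sleeve all the way down, pull the telescoping arm out by its upright knob until its pointer is in line with the rider on the scale, and finish while holding the knob there (a spring pulls the arm back, so do not let go). Leave the other things where they are.

Things in the scene. Friction and masses are not known exactly. Their poses are not given: they have to be found in the camera images.
- gauge_board: Grey fixed L-shaped board 12 mm thick (about 210 x 340 mm over all) that carries cabinet and gauge; origin on the table under it. Its +x points away from the robot, +y to the left, along the arm's travel (yaw up to 0.25 rad either way).
- cabinet_top (a point): Middle of the top face of the low plywood cabinet on the board: 120 mm deep (board x), 162 mm wide (y), top 72 mm above the table; its front face is 60 mm to -x of this point. An aluminium rule 24 mm wide and 3 mm thick with ticks 10 mm apart lies along the front edge of its top.
- sleeve_top (a point): Middle of the top face of the fixed aluminium sleeve (32 mm in board x, 105 mm in y, top 64 mm above the table) right of the cabinet's front. The telescoping arm comes out of its left (+y) end and travels in +y, 45 mm in front of the cabinet.
- kit_drawer (a joint): How far the cabinet's one drawer stands open (m); 0 is fully home, up to 0.095. It slides to the board's -x. It runs with about 1 N of friction; over the last 12 mm a sprung ball resists with up to about 8 N and then snaps it home and holds it.
- drawer_front (a point): Middle of the drawer's front panel outer face, 36 mm above the table (it moves with the drawer). The panel is 156 mm wide (board y), from z = 14 to 62 mm, with a 44 mm wide finger cut-out above z = 50 mm at its middle. Closed, the outer face is 10 mm proud of the cabinet front (board x = -40 mm).
- lock_button (a joint): Travel of the lock button (m): 0 up (arm locked), 0.008 fully down (arm released; it frees the arm from about 6 mm). It needs about 4 N (up to 6 when moved fast) and stays down by friction, without a spring.
- button_top (a point): Centre of the top of the round black lock button (22 mm diameter, on a 36 mm dark collar) on top of the sleeve; 82 mm above the table when up, 74 mm when down. It moves straight down.
- gauge_arm (a joint): Extension of the telescoping arm (m): 0 retracted, largest 0.145, along the board's +y. A spring pulls it back with 6 to 8 N; with the button up it is locked at 0 (2 mm of play).
- grip_knob: Upright post with a round black knob at the arm's left end: knob 21 mm in diameter, from 86 to 122 mm above the table, the post below it 18 mm in diameter down to the arm at 45 mm. Origin on its axis at table height. It moves with the arm along the board's y; the knob can swivel on the post.
- knob_grip (a point): On the knob's axis, 105 mm above the table: where to grip it.
- pointer_tip (a point): Tip of the flat steel pointer (6 mm wide, 3 mm thick, 79 mm above the table) that runs from the knob's post to the board's +x, ending 41 mm from the knob's axis just in front of the rule, at the same board y as the knob's axis.
- mark_rider: Rider clamped on the rule: dark steel saddle 16 x 12 x 11 mm with a thin (2 mm) upright steel fin across its middle; fixed. Origin at the middle of its underside; axes parallel to the board's. The pointer is in line when its tip has the same board y as this fin.
- rider_edge (a point): Front edge of the rider's fin, 86 mm above the table: what the pointer tip is set to, along the board's y.
- tile_grey: Bystander: loose grey test tile 38 x 66 x 6 mm lying on top of the cabinet behind the rule.
- test_cup_0: Bystander: loose small glazed test cup, 62 mm wide, 56 mm high, on the table.
- rub_block: Bystander: loose black sanding block 76 x 109 x 23 mm on the table.
- test_cup_1: Bystander: loose small glazed test cup, 64 mm wide, 63 mm high, on the table.

How it is judged:
On the way, in this order (a step that is already met when the one before it is completed fails the run):
1. the drawer is pushed home and seated while the arm is still retracted (value of joint kit_drawer below 0.003 m and value of joint gauge_arm below 0.02 m), for 0.2 s.
2. the lock button is pressed down (value of joint lock_button above 0.0065 m), for 0.1 s.
At the end, for the whole second after the job is handed in: The drawer is home (within 3 mm), the lock button is down (at least 6.5 mm), the pointer tip is within 5 mm of the rider's fin along the scale and still (under 10 mm/s), and the fingers are holding the knob (more than 2 N) against the spring (value of joint kit_drawer below 0.003 m and value of joint lock_button above 0.0065 m and y of pointer_tip in the frame of mark_rider between -0.005 and 0.005 m and velocity of joint gauge_arm between -0.01 and 0.01 m/s and contact force between the fingers and grip_knob above 2 N); the arm keeps its last pose, push and grip.
It fails at once if a loose bystander is shifted by more than 30 mm (distance of any of tile_grey, test_cup_0, rub_block, test_cup_1 from where it was at the start of the episode above 0.03 m).
It also fails if it takes over 51 s, if anything falls off the work surface, if the arm or the gripper's body presses on something with over 40 N, if the wrist force passes 120 N, or if a joint passes its speed limit or range.

### The arm

A 6-joint arm with a two-finger parallel gripper is mounted at the origin on the work surface; the furniture and walls round the work are solid. World frame = base frame: x ahead of the robot, y to its left, z up, the work surface at z = 0. Lengths are in m, angles in rad, forces in N, time in s.
With the tool pointing down it reaches from about 0.3 to 0.775 m from the base axis. Payload 14.6 kg.
Tool frame: the origin (TCP) lies at the very end of the fingers, on their centre line; the grasp point (between the pads) lies 19 mm behind it (ctrl.grasp_offset is the distance from the TCP to the grasp point, in m); z points along the fingers, y is the line along which they close (so a half turn about z gives the same grasp; the last joint's range is limited). The gripper opens to 94 mm and grips with 3 to 60 N. Pads are 16 mm wide; open, the fingers measure 119 mm over their backs; the gripper's body (75 mm by 177 mm) begins 78 mm behind the grasp point.
Start: joints at [-1.369, 0.3, 1.521, -0, 1.321, -0.067], TCP at [0.146, -0.53, 0.205] pointing down, gripper open.
Joint ranges: [-3.03, 3.03], [-0.79, 2.21], [0.23, 2.52], [-1.04, 4.18], [0, 3.07], [-2.55, 2.55]. Speed limits (rad/s): [2.22, 2.22, 2.57, 3.14, 3.14, 3.14].

### API

Orientations are given as [roll, pitch, yaw] about the fixed x, y, z axes, in that order (R = Rz(yaw) Ry(pitch) Rx(roll)).
In Python, from station import ctrl gives the robot as it stands.
- The arm moves only by the tool step_arm, never from a script. Its argument "plan" is a list that holds one entry, the list of rows, each a list of 6 numbers: the shift along the tool's x, y, z in units of 30 mm (1.0 is 30 mm), then the turn, a rotation vector about the tool's x, y, z in units of 6 degrees (1.0 is 6 degrees). In form: [[[dx, dy, dz, wx, wy, wz], ...]]. A call has 1 to 8 rows; each row is the pose to reach, as a shift and turn from the pose commanded when the call began, along the tool's axes at that moment; what a row does not reach only later rows make up. A row lasts 1/12 s, in which the tool goes at most 41.7 mm and 7.16 degrees, less where a joint would pass 70% of its speed; a pose out of reach is approached as far as the arm can. A call with a gripper value outside its range is refused whole. "grip" is the opening, from 0 (shut) to 1 (fully open), set as the call begins (left out, the last holds). The fingers move at their own pace and stop on an object; "squeeze" is the grip in N (left out, the last holds). Time passes only in rows, so rows that repeat a pose let the fingers close. It gives the time, the measured TCP pose, the force, the opening and the grip force at its end, in the units of the state.
- ctrl.get_obs(): the state, without advancing time (a new reading comes with each control period).
- ctrl.camera(name): name is "scene" or "top" or "wrist"; returns the picture (400x640x3 uint8, red, green, blue); there is no depth.
- ctrl.camera_model(name): a dict with "intrinsics" (3x3 intrinsics, pixels), "R" (3x3) and "t" (3): a world point X has camera coordinates R X + t; the wrist camera has in their place "tool_from_camera" (4x4, takes a point from camera to tool coordinates, whose origin is the TCP and whose axes are the flange's). Camera axes: x right, y down, z forward; pixel columns grow to the right and rows downward; lengths in m; the calibration is good to about 2 mm. A picture is of the moment at which its call begins: read the wrist's pose just before it. camera_model takes no time and is no camera call.
- ctrl.hand_in(): hands the job in; it is judged then, once.
Trained networks look in the newest picture that a camera, given by its name, has taken for a name from the list of things; names that differ only in an ending like _2 or _b are one class to them, and where a whole thing is asked for, a point or a joint stands for the part that bears it (a point fixed in the world has none). Each returns a list of dicts, best first, with "confidence" (0 to 1); they miss things now and then, are a little off and sometimes report something else, mostly with a low value. They report only what shows in the picture. A call takes as long as a camera call.
- ctrl.masks_of(query, camera): "pixels" (400x640 bool, what is visible of it) and "at" ([column, row] in pixels, amid what is visible of it).
- ctrl.place_of(query, camera): "at" ([column, row] in pixels: a listed point, or the origin of a listed thing).
The state is a dict: "time_s": time; "qpos": joint angles; "joint_vel": joint speeds; "tau": joint torques, N m; "ee_pos": TCP position; "eef_rot": TCP orientation; "force": force on the tool from outside, world axes, zero at the start; "moment": the same for the moment, N m; "grip_width": finger opening in m; "grip_force": force on a finger pad.
Only numpy, scipy, OpenCV 4.12 (cv2) and the standard library are available. Lean on these libraries where they do the work, as an engineer would, in place of code of your own. Each camera call takes 0.05 s, during which the arm holds its last target. There are 200 camera calls.

## Working session

There is one attempt and no reset: what is moved stays moved. The work goes in short steps, Python scripts to look and compute and a tool call to move; the robot and the scene stay as the last step left them, time stands still between calls to the robot, and variables do not carry over. Pictures are saved under pics/ and viewed, at most 10 in all, crops included, and the job is handed in when it is done.

Besides the shell and the picture viewer there is one more tool, called by a JSON object that holds its "fn" and its "kwargs", one argument or row to a line. step_arm: Moves the arm, as the interface text tells. Its arguments: {"type":"object","properties":{"plan":{"type":"array","items":{"type":"array","items":{"type":"array","items":{"type":"number"}}}},"grip":{"type":"number"},"squeeze":{"type":"number"}},"required":["plan"]}

```bash
mkdir -p pics; ls; cat > h.py <<'E'
from station import ctrl
import numpy as np, cv2
from scipy.spatial.transform import Rotation as Ro
def ray(cam,uv):
    m=ctrl.camera_model(cam); K=np.array(m["intrinsics"]); d=np.linalg.inv(K)@[uv[0],uv[1],1]
    if "R" in m:
        R=np.array(m["R"]);t=np.array(m["t"]); return -R.T@t, R.T@d
    o=ctrl.get_obs(); T=np.eye(4); T[:3,:3]=Ro.from_euler("xyz",o["eef_rot"]).as_matrix(); T[:3,3]=o["ee_pos"]
    T=T@np.array(m["tool_from_camera"]); return T[:3,3],T[:3,:3]@d
def atz(cam,uv,z):
    o,d=ray(cam,uv); return o+d*(z-o[2])/d[2]
def save(cam,n): cv2.imwrite(f"pics/{n}.png",ctrl.camera(cam)[:,:,::-1])
def rep(cam,items):
    for q,z in items:
        for r in ctrl.place_of(q,cam)[:1]:
            print(cam,q,round(r["confidence"],2),np.round(r["at"],1),np.round(atz(cam,r["at"],z),4))
E
cat > a.py <<'E'
from h import *
P=[("cabinet_top",.072),("sleeve_top",.064),("drawer_front",.036),("button_top",.082),("knob_grip",.105),("pointer_tip",.079),("rider_edge",.086),("mark_rider",.075),("grip_knob",0),("gauge_board",0),("test_cup_0",0),("test_cup_1",0),("rub_block",0),("tile_grey",.072)]
for c in ("top","scene"):
    save(c,c); rep(c,P)
o=ctrl.get_obs(); print(o)
E
python3 a.py
```

```text
pics
top cabinet_top 0.91 [256.2 131.3] [0.6539 0.0676 0.072 ]
top sleeve_top 0.78 [325.4 184.1] [ 0.5266 -0.1013  0.064 ]
top drawer_front 0.9 [250.6 192.9] [0.5085 0.0805 0.036 ]
top button_top 0.64 [327.8 180.1] [ 0.5326 -0.1066  0.082 ]
top knob_grip 0.39 [295.2 177.9] [ 0.532  -0.0304  0.105 ]
top pointer_tip 0.5 [298.8 162.1] [ 0.5764 -0.0372  0.079 ]
top rider_edge 0.51 [258.6 156.5] [0.5872 0.0582 0.086 ]
top grip_knob 0.43 [297.8 187.6] [ 0.5302 -0.0332  0.    ]
top gauge_board 0.86 [283.  154.1] [0.6168 0.006  0.    ]
top test_cup_0 0.79 [391.1 258.3] [ 0.3558 -0.2651  0.    ]
top test_cup_1 0.79 [391.1 258.3] [ 0.3558 -0.2651  0.    ]
top rub_block 0.76 [430.2 254.1] [ 0.367  -0.3615  0.    ]
top tile_grey 0.86 [243.8 123.9] [0.6723 0.0984 0.072 ]
scene cabinet_top 0.69 [242.2 204.1] [0.6575 0.0543 0.072 ]
scene sleeve_top 0.88 [308.6 190.2] [ 0.5233 -0.1187  0.064 ]
scene drawer_front 0.8 [282.4 232.4] [0.5058 0.0894 0.036 ]
scene button_top 0.41 [308.1 186.3] [ 0.5213 -0.1111  0.082 ]
scene knob_grip 0.63 [292.6 186.5] [ 0.5443 -0.0519  0.105 ]
scene pointer_tip 0.65 [27
[... 416 characters left out ...]
30.9 211.8] [0.6635 0.1055 0.072 ]
{'time_s': 1.5, 'qpos': array([-1.36861117e+00,  2.99902987e-01,  1.52099304e+00,  1.06396863e-05,
        1.32070173e+00, -6.65997468e-02]), 'joint_vel': array([0.00068201, 0.000344  , 0.00120324, 0.00073827, 0.00200578,
       0.00117445]), 'tau': array([-5.83150308e-03, -5.31658816e+01, -3.52913475e+01,  7.05751916e-02,
        2.13143625e-02, -8.36985308e-07]), 'ee_pos': array([ 0.14605665, -0.53024479,  0.20544689]), 'eef_rot': array([-3.14158824e+00, -1.06258023e-05,  2.68782273e-01]), 'force': array([-0.3397012 , -0.81902707, -0.35614146]), 'moment': array([-0.02912239,  0.0049497 , -0.07150553]), 'grip_force': 0.0, 'grip_width': 0.09433627332453812}
```

```bash
python3 -c "
import cv2
a=cv2.imread('pics/top.png')[90:290,180:460];cv2.imwrite('pics/topc.png',cv2.resize(a,(784,560),interpolation=2))
a=cv2.imread('pics/scene.png')[130:330,180:460];cv2.imwrite('pics/scenec.png',cv2.resize(a,(784,560),interpolation=2))"
```

```text
(no output)
```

View pics/topc.png

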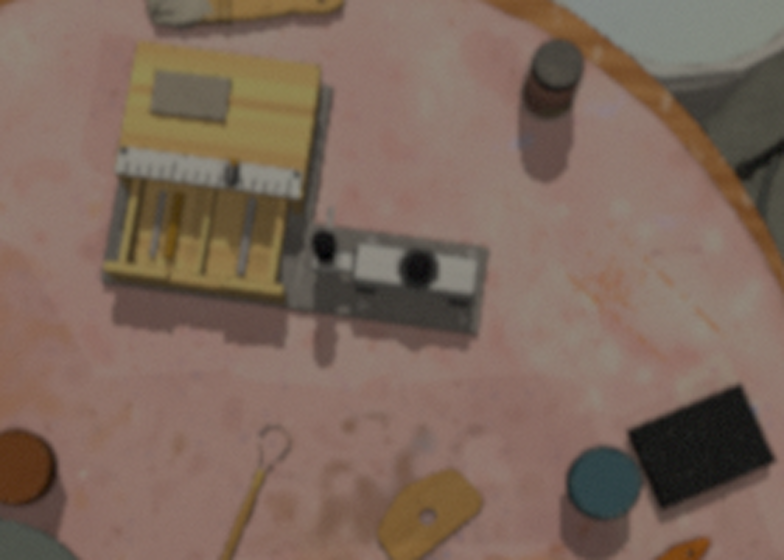

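View pics/scenec.png

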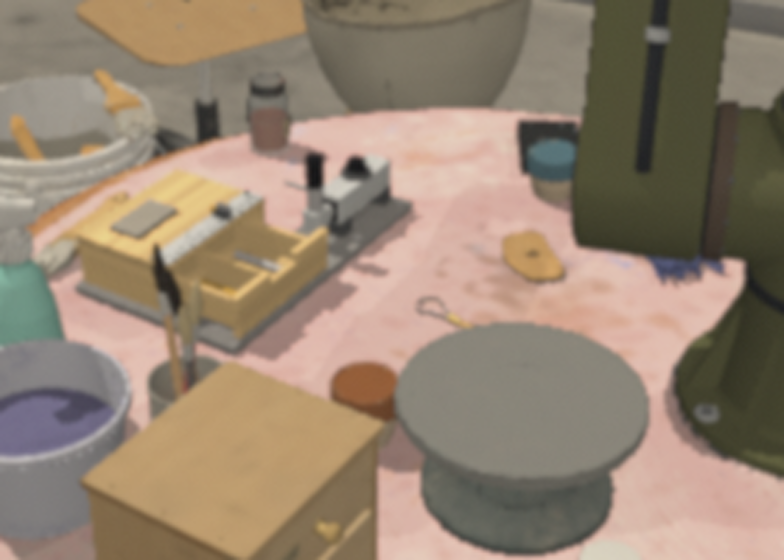

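The top view shows the cabinet with its open drawer at crop (200,270), the knob at (325,245), the button at (418,268) and the rider at (232,172). The board is yawed about -0.09. The cups and block are clear of the work. I'll move above the gauge for a wrist view.

{"fn": "step_arm", "kwargs": {
  "plan": [
    [[14.6, -15, -2.5, 0, 0, 3.4], [14.6, -15, -2.5, 0, 0, 3.4], [14.6, -15, -2.5, 0, 0, 3.4], [14.6, -15, -2.5, 0, 0, 3.4], [14.6, -15, -2.5, 0, 0, 3.4], [14.6, -15, -2.5, 0, 0, 3.4], [14.6, -15, -2.5, 0, 0, 3.4], [14.6, -15, -2.5, 0, 0, 3.4]]
  ],
  "grip": 0
}}

```text
time_s: 2.17
ee_pos: [0.306, -0.2385, 0.2455]
eef_rot: [3.141, -0.001, -0.088]
force: [0.6, -0.8, 0.5]
grip_width: 0.0442
grip_force: 0.0
```

{"fn": "step_arm", "kwargs": {
  "plan": [
    [[4, -8.8, -1.1, 0, 0, 0], [4, -8.8, -1.1, 0, 0, 0], [4, -8.8, -1.1, 0, 0, 0], [4, -8.8, -1.1, 0, 0, 0], [4, -8.8, -1.1, 0, 0, 0], [4, -8.8, -1.1, 0, 0, 0], [4, -8.8, -1.1, 0, 0, 0], [4, -8.8, -1.1, 0, 0, 0]]
  ]
}}

```text
time_s: 2.83
ee_pos: [0.4501, 0.0172, 0.2785]
eef_rot: [-3.141, -0.001, -0.082]
force: [-1.0, -1.2, 0.5]
grip_width: 0.0005
grip_force: 0.0
```

```bash
cat > w.py <<'E'
from h import *
import sys
P=[("cabinet_top",.072),("sleeve_top",.064),("drawer_front",.036),("button_top",.082),("knob_grip",.105),("pointer_tip",.079),("rider_edge",.086),("mark_rider",.075)]
save("wrist",sys.argv[1]); rep("wrist",P)
print(ctrl.camera_model("wrist")["tool_from_camera"])
for q,z in (("cabinet_top",.072),("sleeve_top",.064)):
    for r in ctrl.masks_of(q,"wrist")[:1]:
        c=cv2.minAreaRect(np.argwhere(r["pixels"])[:,::-1].astype(np.float32)); print(q,r["confidence"],np.round([atz("wrist",p,z) for p in cv2.boxPoints(c)],3).tolist())
o=ctrl.get_obs(); print(o["time_s"],o["ee_pos"],o["eef_rot"])
E
python3 w.py w1
```

```text
wrist sleeve_top 0.93 [434.7  98.1] [ 0.5202 -0.121   0.064 ]
wrist drawer_front 0.97 [260.5 121.7] [0.5108 0.0739 0.036 ]
wrist button_top 0.59 [435.9  94.3] [ 0.5237 -0.1177  0.082 ]
wrist knob_grip 0.9 [361.9  94.8] [ 0.5298 -0.0392  0.105 ]
wrist pointer_tip 0.77 [361.4  48.8] [ 0.5744 -0.0443  0.079 ]
wrist rider_edge 0.77 [273.4  37.7] [0.5913 0.0418 0.086 ]
wrist mark_rider 0.58 [275.9  35.2] [0.5954 0.0404 0.075 ]
[[-4.28475403e-04 -9.63553987e-01 -2.67513607e-01  7.82288032e-02]
 [ 9.99999705e-01 -5.83444859e-04  4.99807636e-04  1.54042361e-03]
 [-6.37671079e-04 -2.67513314e-01  9.63553953e-01 -1.79158493e-01]
 [ 0.00000000e+00  0.00000000e+00  0.00000000e+00  1.00000000e+00]]
cabinet_top 0.92 [[0.518, 0.167, 0.072], [0.641, 0.137, 0.072], [0.606, -0.166, 0.072], [0.478, -0.166, 0.072]]
sleeve_top 0.96 [[0.52, 0.17, 0.064], [0.644, 0.14, 0.064], [0.607, -0.169, 0.064], [0.478, -0.169, 0.064]]
3.3833 [0.44806707 0.01175711 0.27804533] [-3.14157168e+00 -1.63624623e-04 -8.82508318e-02]
```

View pics/w1.png

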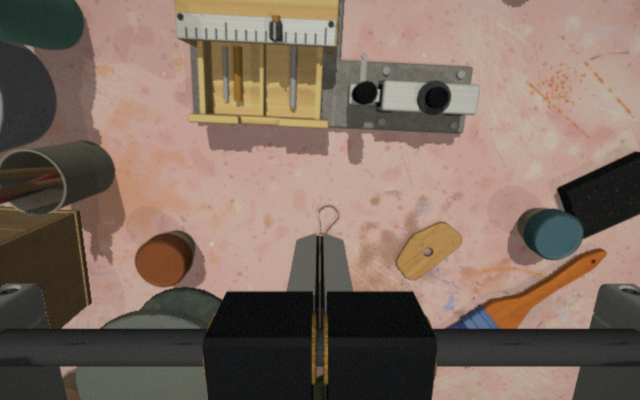

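The wrist view shows the drawer's front panel running from (190,120) to (328,126), the knob at (364,92), the button at (434,97), the rider at (276,28) and the pointer going up from the knob to (364,55). Now I'll refine the yaw.

```bash
python3 - <<'E'
from h import *
im=ctrl.camera("wrist"); cv2.imwrite("pics/w2.png",cv2.resize(im[0:150,160:500,::-1],(796,351),interpolation=2))
rep("wrist",[("drawer_front",.036),("button_top",.082),("knob_grip",.105),("pointer_tip",.079),("rider_edge",.086)])
for n,a,b,z in (("panel",(190,120),(328,126),.062),("rule front",(178,39),(334,46),.075),("sleeve",(382,82),(477,86),.064)):
    A,B=atz("wrist",a,z),atz("wrist",b,z); d=A-B; print(n,A,B,"yaw",-np.arctan2(d[0],d[1]),np.linalg.norm(d))
o=ctrl.get_obs(); print(o["ee_pos"],o["eef_rot"])
E
```

```text
wrist drawer_front 0.69 [255.5 119.1] [0.5146 0.0798 0.036 ]
wrist button_top 0.89 [430.2  91.9] [ 0.5271 -0.111   0.082 ]
wrist knob_grip 0.64 [356.5  90.1] [ 0.535  -0.0331  0.105 ]
wrist pointer_tip 0.76 [356.6  47.4] [ 0.5765 -0.0383  0.079 ]
wrist rider_edge 0.55 [267.3  38.1] [0.5916 0.049  0.086 ]
panel [0.52075049 0.14758616 0.062     ] [ 0.50091253 -0.00377329  0.062     ] yaw -0.13032235775362774 0.1526539482748458
rule front [0.60059738 0.1400591  0.075     ] [ 0.58034303 -0.01600618  0.075     ] yaw -0.1290598943195916 0.15737410470227706
sleeve [ 0.5419345  -0.06498672  0.064     ] [ 0.52894017 -0.16633413  0.064     ] yaw -0.12752003249726712 0.1021770477130429
[0.44819231 0.01224284 0.27798288] [-3.14157503e+00 -2.89218277e-05 -8.72847595e-02]
```

View pics/w2.png

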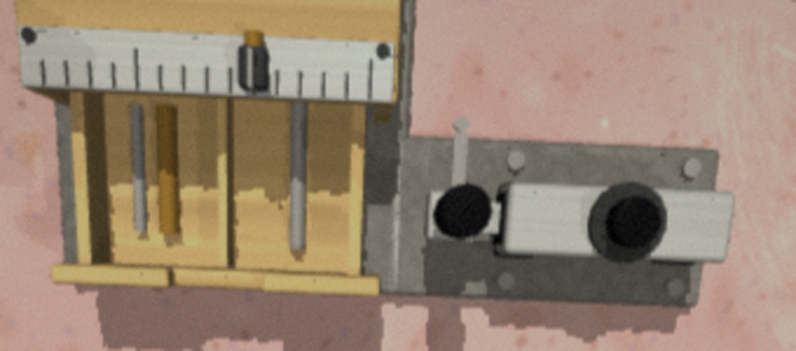

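{"fn": "step_arm", "kwargs": {
  "plan": [
    [[0.6, -2.3, 2, 0, 0, 0.36], [0.6, -2.3, 4, 0, 0, 0.36], [0.6, -2.3, 5.5, 0, 0, 0.36], [0.6, -2.3, 6.8, 0, 0, 0.36], [0.6, -2.3, 7.7, 0, 0, 0.36], [0.6, -2.3, 8, 0, 0, 0.36], [0.6, -2.3, 8, 0, 0, 0.36]]
  ]
}}

```text
time_s: 4.27
ee_pos: [0.4691, 0.0795, 0.0327]
eef_rot: [3.14, 0.008, -0.125]
force: [-0.2, 0.4, -0.8]
grip_width: 0.0006
grip_force: 0.0
```

{"fn": "step_arm", "kwargs": {
  "plan": [
    [[0.5, 0, 0, 0, 0, 0], [0.9, 0, 0, 0, 0, 0], [1.3, 0, 0, 0, 0, 0], [1.7, 0, 0, 0, 0, 0], [2.1, 0, 0, 0, 0, 0], [2.4, 0, 0, 0, 0, 0], [2.7, 0, 0, 0, 0, 0], [2.9, 0, 0, 0, 0, 0]]
  ]
}}

```text
time_s: 4.93
ee_pos: [0.5596, 0.0684, 0.0395]
eef_rot: [-3.141, -0.001, -0.125]
force: [-1.3, -0.5, 0.5]
grip_width: 0.0009
grip_force: 0.6
```

{"fn": "step_arm", "kwargs": {
  "plan": [
    [[0.2, 0, 0, 0, 0, 0], [0.3, 0, 0, 0, 0, 0], [0.4, 0, 0, 0, 0, 0], [0.5, 0, 0, 0, 0, 0], [0.55, 0, 0, 0, 0, 0], [0.55, 0, 0, 0, 0, 0]]
  ]
}}

```text
time_s: 5.43
ee_pos: [0.5732, 0.0668, 0.0382]
eef_rot: [3.141, 0.005, -0.125]
force: [-15.4, 0.5, 11.5]
grip_width: 0.0004
grip_force: 7.7
```

```bash
python3 - <<'E'
from h import *
o=ctrl.get_obs(); print(o["ee_pos"],o["force"])
im=ctrl.camera("wrist"); cv2.imwrite("pics/w3.png",im[:,:,::-1])
E
```

```text
[0.57324004 0.06679689 0.03820814] [-15.35690657   0.53626335  11.51583144]
```

{"fn": "step_arm", "kwargs": {
  "plan": [
    [[0.1, 0, 0, 0, 0, 0], [0.15, 0, 0, 0, 0, 0], [0.15, 0, 0, 0, 0, 0]]
  ]
}}

```text
time_s: 5.73
ee_pos: [0.5736, 0.0668, 0.0381]
eef_rot: [3.14, 0.015, -0.124]
force: [-48.0, 3.8, 33.6]
grip_width: 0.0007
grip_force: 24.2
```

```bash
python3 - <<'E'
from h import *
o=ctrl.get_obs(); print(o["ee_pos"],o["force"])
im=ctrl.camera("wrist"); cv2.imwrite("pics/w3.png",im[:,:,::-1])
E
```

```text
[0.57364638 0.06679249 0.03808793] [-48.0060977    3.78650737  33.62171483]
```

View pics/w3.png

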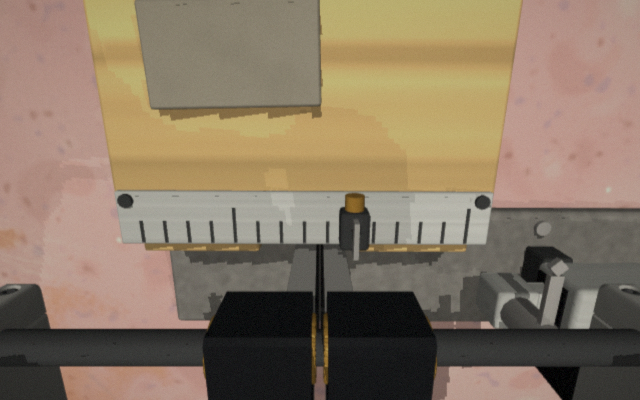

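The drawer is against its hard stop: 48 N gave no more motion, and the panel sits just under the rule edge. The rule lies level in the image, so the yaw of -0.125 holds. I'll back off, rise and move toward the button.

{"fn": "step_arm", "kwargs": {
  "plan": [
    [[-0.5, 0, 0, 0, 0, 0], [-1.2, 0, -0.3, 0, 0, 0], [-2, 0, -1.5, 0, 0, 0], [-2.8, 1, -2.8, 0, 0, 0], [-3.2, 2.2, -4, 0, 0, 0], [-3.2, 3.5, -5, 0, 0, 0], [-3.2, 4, -5, 0, 0, 0], [-3.2, 4, -5, 0, 0, 0]]
  ]
}}

```text
time_s: 6.45
ee_pos: [0.4696, -0.0452, 0.1923]
eef_rot: [3.14, -0.007, -0.128]
force: [0.7, -0.1, 0.2]
grip_width: 0.0006
grip_force: 0.0
```

```bash
sed -i '/tool_from_camera/d;/^for q/,/^        c=/d' w.py; python3 w.py w4; python3 - <<'E'
from h import *
cv2.imwrite("pics/w4c.png",cv2.resize(cv2.imread("pics/w4.png")[0:300,100:560],(782,510),interpolation=2))
E
```

```text
wrist cabinet_top 0.52 [179.4  51.5] [0.6    0.0507 0.072 ]
wrist sleeve_top 0.8 [387.1 123.6] [ 0.5228 -0.1076  0.064 ]
wrist drawer_front 0.78 [174.8  79.3] [0.583  0.0741 0.036 ]
wrist button_top 0.58 [389.2 122.2] [ 0.525  -0.1049  0.082 ]
wrist knob_grip 0.86 [291.6 128.7] [ 0.5309 -0.0289  0.105 ]
wrist pointer_tip 0.67 [292.5  69.7] [ 0.5737 -0.0339  0.079 ]
wrist rider_edge 0.58 [175.   58.3] [0.5919 0.0517 0.086 ]
wrist mark_rider 0.7 [179.9  53.5] [0.5968 0.0511 0.075 ]
6.9 [ 0.46905532 -0.04037083  0.18740924] [-3.14152058e+00  1.06462210e-03 -1.23688599e-01]
```

View pics/w4c.png

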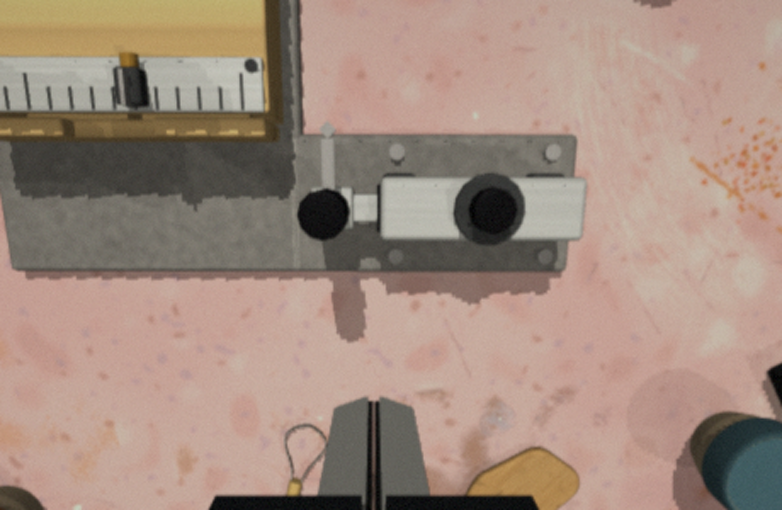

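The drawer is closed. The knob top is at crop (324,213), the button top at (493,210), the pointer tip at (328,130) and the rider at (133,100).

```bash
python3 - <<'E'
from h import *
for n,u,v,z in (("knob",324,213,.122),("button",493,210,.082),("tip",328,128,.079),("rider",136,107,.086)):
    print(n,atz("wrist",(100+u/1.7,v/1.7),z))
o=ctrl.get_obs();p=o["ee_pos"];print(p)
R=Ro.from_euler("xyz",o["eef_rot"]).as_matrix()
b=atz("wrist",(390,123.5),.082); print("to button units",R.T@(b-p)/.03)
E
```

```text
knob [ 0.5344591  -0.03027742  0.122     ]
button [ 0.52399346 -0.1056948   0.082     ]
tip [ 0.56977514 -0.03389986  0.079     ]
rider [0.58840659 0.04869207 0.086     ]
[ 0.46905532 -0.04037083  0.18740924]
to button units [2.09042741 1.9351122  3.51127826]
```

{"fn": "step_arm", "kwargs": {
  "plan": [
    [[1, 1, 1, 0, 0, 0], [2.1, 1.95, 2, 0, 0, 0], [2.1, 1.95, 2.8, 0, 0, 0], [2.1, 1.95, 3.2, 0, 0, 0], [2.1, 1.95, 3.2, 0, 0, 0]]
  ]
}}

```text
time_s: 7.32
ee_pos: [0.5228, -0.1068, 0.088]
eef_rot: [-3.141, 0.007, -0.125]
force: [0.8, 0.8, -0.3]
grip_width: 0.0006
grip_force: 0.0
```

{"fn": "step_arm", "kwargs": {
  "plan": [
    [[0, 0, 0.15, 0, 0, 0], [0, 0, 0.25, 0, 0, 0], [0, 0, 0.35, 0, 0, 0], [0, 0, 0.45, 0, 0, 0], [0, 0, 0.55, 0, 0, 0], [0, 0, 0.6, 0, 0, 0], [0, 0, 0.6, 0, 0, 0], [0, 0, 0.6, 0, 0, 0]]
  ]
}}

```text
time_s: 7.98
ee_pos: [0.5246, -0.107, 0.0743]
eef_rot: [3.142, -0.001, -0.125]
force: [0.5, 1.6, 2.4]
grip_width: 0.0007
grip_force: 1.4
```

{"fn": "step_arm", "kwargs": {
  "plan": [
    [[0, 0, 0.04, 0, 0, 0], [0, 0, 0.08, 0, 0, 0], [0, 0, 0.12, 0, 0, 0], [0, 0, 0.12, 0, 0, 0]]
  ]
}}

```text
time_s: 8.32
ee_pos: [0.5254, -0.1071, 0.0736]
eef_rot: [3.141, -0.003, -0.125]
force: [-10.0, 5.4, 35.6]
grip_width: 0.0006
grip_force: 17.8
```

The button is at its bottom stop. Next is the knob.

{"fn": "step_arm", "kwargs": {
  "plan": [
    [[0, 0, -0.8, 0, 0, 0], [0, 0, -2, 0, 0, 0], [0, -0.6, -2.9, 0, 0, 0], [-0.05, -1.6, -2.9, 0, 0, 0], [-0.05, -2.58, -2.9, 0, 0, 0], [-0.05, -2.58, -2.9, 0, 0, 0], [-0.05, -2.58, -2.9, 0, 0, 0]]
  ],
  "grip": 0.6
}}

```text
time_s: 8.9
ee_pos: [0.5323, -0.0292, 0.1572]
eef_rot: [3.141, 0.0, -0.123]
force: [0.4, -0.1, -0.3]
grip_width: 0.0437
grip_force: 0.0
```

```bash
python3 - <<'E'
from h import *
rep("wrist",[]); ctrl.camera("wrist")
rep("wrist",[("knob_grip",.105),("button_top",.074),("pointer_tip",.079),("rider_edge",.086)])
o=ctrl.get_obs(); print(o["ee_pos"],o["grip_width"],o["force"])
E
```

```text
wrist knob_grip 0.59 [319.5 214.9] [ 0.5354 -0.0327  0.105 ]
wrist button_top 0.85 [425.9 204.7] [ 0.5232 -0.1155  0.074 ]
wrist pointer_tip 0.76 [320.2 150.4] [ 0.5765 -0.0388  0.079 ]
wrist rider_edge 0.63 [198.5 144.8] [0.5923 0.0467 0.086 ]
[ 0.53230612 -0.03088801  0.15713927] 0.05611251293659277 [-1.05227383  0.01301364 -0.08767215]
```

Aligned with the knob, so I'll go down 71 mm and grip.

{"fn": "step_arm", "kwargs": {
  "plan": [
    [[0.05, 0.05, 0.8, 0, 0, 0], [0.05, 0.05, 1.6, 0, 0, 0], [0.05, 0.05, 2.2, 0, 0, 0], [0.05, 0.05, 2.35, 0, 0, 0], [0.05, 0.05, 2.35, 0, 0, 0]]
  ]
}}

```text
time_s: 9.57
ee_pos: [0.5332, -0.0322, 0.0859]
eef_rot: [3.142, 0.002, -0.126]
force: [-0.4, -0.3, 0.8]
grip_width: 0.0561
grip_force: 0.0
```

{"fn": "step_arm", "kwargs": {
  "plan": [
    [[0, 0, 0, 0, 0, 0], [0, 0, 0, 0, 0, 0], [0, 0, 0, 0, 0, 0], [0, 0, 0, 0, 0, 0], [0, 0, 0, 0, 0, 0], [0, 0, 0, 0, 0, 0]]
  ],
  "grip": 0,
  "squeeze": 25
}}

```text
time_s: 10.07
ee_pos: [0.5339, -0.0318, 0.0872]
eef_rot: [3.141, -0.001, -0.125]
force: [0.0, -5.0, 3.8]
grip_width: 0.0203
grip_force: 25.0
```

{"fn": "step_arm", "kwargs": {
  "plan": [
    [[0, -0.3, 0, 0, 0, 0], [0, -0.7, 0, 0, 0, 0], [0, -1.1, 0, 0, 0, 0], [0, -1.5, 0, 0, 0, 0], [0, -1.9, 0, 0, 0, 0], [0, -2.2, 0, 0, 0, 0], [0, -2.5, 0, 0, 0, 0], [0, -2.5, 0, 0, 0, 0]]
  ]
}}

```text
time_s: 10.73
ee_pos: [0.5435, 0.0431, 0.0872]
eef_rot: [3.14, -0.001, -0.124]
force: [1.1, -6.2, 2.6]
grip_width: 0.0202
grip_force: 25.0
```

```bash
python3 - <<'E'
from h import *
im=ctrl.camera("wrist"); cv2.imwrite("pics/w5.png",cv2.resize(im[80:330,180:500,::-1],(768,600),interpolation=2))
rep("wrist",[("pointer_tip",.079),("rider_edge",.086),("knob_grip",.105)])
o=ctrl.get_obs(); print(o["ee_pos"],o["grip_width"],o["force"],o["eef_rot"])
E
```

```text
wrist pointer_tip 0.85 [318.6 170.5] [0.586  0.0357 0.079 ]
wrist rider_edge 0.68 [293.4 164.6] [0.592 0.048 0.086]
wrist knob_grip 0.59 [318.3 264. ] [0.5432 0.041  0.105 ]
[0.5434013  0.04201665 0.08724242] 0.020493060444561353 [ 0.25156174 -6.64177054  3.02503284] [ 3.14048027e+00 -9.34259375e-04 -1.24898577e-01]
```

View pics/w5.png

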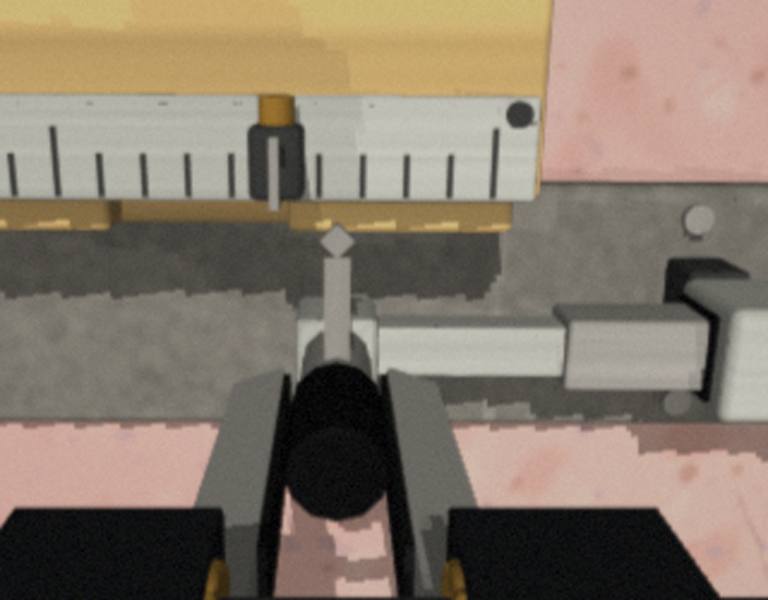

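The pointer tip is at crop x=337 and the fin's front edge at x=274, so about 13.3 mm remain.

{"fn": "step_arm", "kwargs": {
  "plan": [
    [[0, -0.15, 0, 0, 0, 0], [0, -0.3, 0, 0, 0, 0], [0, -0.44, 0, 0, 0, 0], [0, -0.44, 0, 0, 0, 0], [0, -0.44, 0, 0, 0, 0], [0, -0.44, 0, 0, 0, 0]]
  ]
}}

```text
time_s: 11.43
ee_pos: [0.5451, 0.055, 0.0873]
eef_rot: [3.14, -0.001, -0.125]
force: [0.9, -7.4, 2.1]
grip_width: 0.0204
grip_force: 25.0
```

```bash
python3 - <<'E'
from h import *
im=ctrl.camera("wrist"); cv2.imwrite("pics/w6.png",cv2.resize(im[80:330,180:500,::-1],(768,600),interpolation=2))
rep("wrist",[("pointer_tip",.079),("rider_edge",.086),("button_top",.074)])
o=ctrl.get_obs(); print(o["ee_pos"],o["grip_width"],o["force"],o["grip_force"],o["time_s"])
E
```

```text
wrist pointer_tip 0.59 [317.2 171.4] [0.5872 0.0492 0.079 ]
wrist rider_edge 0.62 [318.1 162.4] [0.5932 0.0479 0.086 ]
wrist button_top 0.94 [602.3 239.3] [ 0.5246 -0.1129  0.074 ]
[0.54506692 0.05493645 0.08723877] 0.020685449744024156 [ 0.99910233 -7.87136775  2.51853737] 25.00033652409911 11.6333
```

View pics/w6.png

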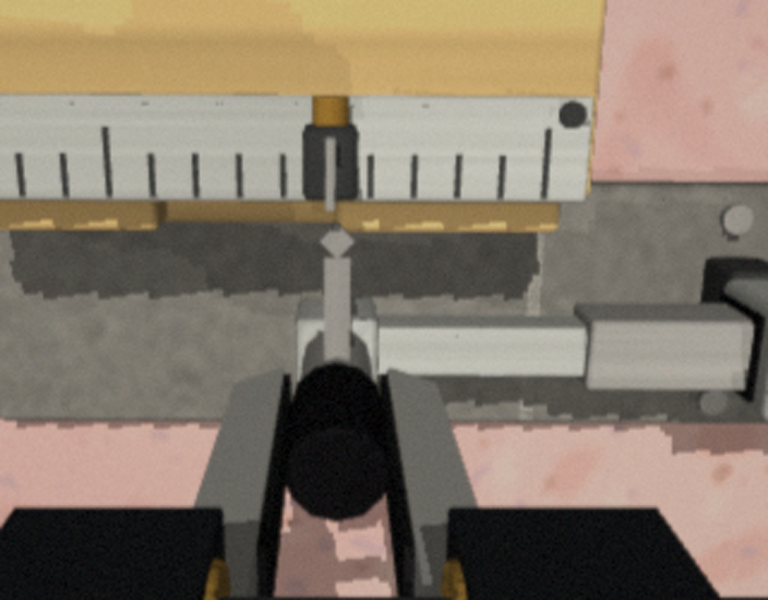

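The tip is at x=337 and the fin at x=330, so about 1.5 mm is left. I'll nudge it and settle.

{"fn": "step_arm", "kwargs": {
  "plan": [
    [[0, -0.05, 0, 0, 0, 0], [0, -0.05, 0, 0, 0, 0], [0, -0.05, 0, 0, 0, 0], [0, -0.05, 0, 0, 0, 0], [0, -0.05, 0, 0, 0, 0], [0, -0.05, 0, 0, 0, 0], [0, -0.05, 0, 0, 0, 0], [0, -0.05, 0, 0, 0, 0]]
  ]
}}

```text
time_s: 12.3
ee_pos: [0.5453, 0.0564, 0.0872]
eef_rot: [3.14, -0.001, -0.125]
force: [0.2, -7.0, 2.0]
grip_width: 0.0204
grip_force: 25.0
```

```bash
python3 -c "
from station import ctrl
o=ctrl.get_obs();print(o['ee_pos'],o['joint_vel'],o['grip_force']);print(ctrl.hand_in())"
```

```text
[0.54525545 0.05643933 0.08720694] [ 0.00139999  0.00032918 -0.00041367 -0.00052543 -0.00084759  0.00104103] 25.000421548029408
the job is handed in; nothing more can be done
None
```

I pushed the drawer home, pressed the lock button to its stop and pulled the pointer in line with the rider, to well under 5 mm by the last picture plus a final 1.5 mm nudge. I handed in at about 12.3 s still holding the knob with 25 N; the hand-in returned no verdict.

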